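# Close the tile press

## Task

Close the tile press: pick up the loose cover board by its rib, tip it and tuck its thin tongue edge under the press's steel lip, then lower the opposite edge until the board lies flat and fully home in the pocket. Then turn the latch by its pin fully closed, to its stop, so that its nose holds the board down, and let go. Leave the other things on the bench where they are.

Things in the scene. Friction and masses are not known exactly. Their poses are not given: they have to be found in the camera images.
- press: Tile press: a dark wooden frame, 204 x 145 mm, fixed to the bench, with a terracotta tile in the bottom of a rectangular pocket, a steel lip along its -x side and a steel turn-button on its +x side. Origin on the bench under the pocket's centre; z up, y along the lip, x from the lip to the latch. The lip side faces roughly towards the robot (yaw within 0.35 rad).
- press_floor (a point): Centre of the pocket's floor, 12 mm above the bench; axes as the press's. The pocket is 124 mm (x) by 105 mm (y); its two side walls and its latch-side wall rise 12 mm above the floor.
- lip_edge (a point): Middle of the lower free edge of the steel lip: 50 mm towards press -x from the pocket's centre, 9.5 mm above the floor; axes as the press's. The lip is as long as the frame, 5 mm thick, and overhangs the pocket by 12 mm (pocket wall 62 mm from the centre), leaving a slot 9.5 mm high under it.
- board_mid (a point): Cover board: plain brown wood, 120 (x) x 100 (y) mm, slab 10 mm thick, 0.2 to 0.42 kg, loose on the bench, rib up, yaw within 0.7 rad. Across its middle stands the grip rib: 16 mm thick (x), 70 long (y), from 10 to 46 mm above the underside. The point is at the board's centre, inside the rib, 23 mm above the underside. z up, -x to the tongue edge, y along the rib.
- board_tongue (a point): Middle of the lower edge of the board's tongue, 60 mm towards board -x from its centre, at the underside; axes as the board's. The last 16 mm of the board along this edge are a tongue only 5 mm thick, flush with the underside; only this edge fits under the lip, and only with the board tipped: about 0.2 rad suits, over 0.3 it jams.
- latch (a joint): Turn-button: a bent flat steel bar that stays where it is left (about 1 N at its pin turns it). 0 = closed, at its stop: the nose (40 mm long, 14 wide, 6 thick) points along press -x and reaches 18 mm over the edge of a seated board, 3 mm above it. Positive = open, counter-clockwise from above, rad; starts at 1.35 to 2.05, clear of the pocket.
- latch_pivot (a point): The turn-button's upright pivot axis, 84 mm towards press +x from the pocket's centre; the point is at the bar's underside, 25 mm above the bench; axes as the press's.
- latch_pin (a point): Upright round steel pin on the turn-button's tail, for the fingers: 12 mm in diameter, 40 mm from the pivot; its top is 65 mm and the bar's top 31 mm above the bench; the point is on its axis, 48 mm above the bench. Its direction from the pivot, counter-clockwise from press +x, is the latch angle minus 0.7 rad.
- stick: Bystander: a wooden modelling stick, 175 x 16 x 8; sizes in mm; origin under its centre (of the straight part).
- lid_dish: Bystander: a shallow blue plastic jar lid, 76 across, 14 high; sizes in mm; origin under its centre.
- texture_bar: Bystander: a ridged wooden texture bar, 24 x 100 x 18; sizes in mm; origin under its centre.
- jar: Bystander: a closed glass jar, 68 across, 85 high; sizes in mm; origin under its centre.
- bowl: Bystander: a white ceramic bowl, 110 across, 50 high; sizes in mm; origin under its centre.
- spare_tile: Bystander: a plain terracotta tile, 100 x 100 x 10; sizes in mm; origin under its centre.
- paddle: Bystander: a scored wooden clay paddle, 265 x 90 x 12; sizes in mm; origin under its centre (of the blade).
Things that resemble listed ones, but are neither listed nor needed, are in the scene too. Leave any yellow look-alike of the part that bears board_mid alone.

How it is judged:
On the way, in this order (a step that is already met when the one before it is completed fails the run):
1. the tongue is under the lip, the board still tipped (x of board_tongue in the frame of press_floor below -0.053 m and z of board_tongue in the frame of press_floor below 0.006 m and y of board_tongue in the frame of press_floor between -0.006 and 0.006 m and angle between board_mid's own z axis and vertical above 0.05 rad), for 0.1 s.
2. the board lies flat and fully down in the pocket (z of board_mid in the frame of press_floor below 0.0255 m and x of board_mid in the frame of press_floor between -0.005 and 0.005 m and y of board_mid in the frame of press_floor between -0.005 and 0.005 m and angle between board_mid's own z axis and vertical below 0.03 rad and angle between the x axis of board_mid and the x axis of press_floor, either way round below 0.09 rad), for 0.2 s.
At the end, for the whole second after the job is handed in: The board lies in the pocket with its tongue under the lip: its centre within 5 mm of the pocket's centre along and across, no more than 2.5 mm above fully down, tilted less than 0.03 rad and square to the press within 0.09 rad; the latch is within 0.15 rad of its closed stop and still (all of step 2 and value of joint latch below 0.15 rad and velocity of joint latch between -0.05 and 0.05 rad/s); the robot touches nothing.
It fails at once if a bystander (stick, lid, texture bar, jar, bowl, spare tile or paddle) is moved more than 30 mm (distance of any of stick, lid_dish, texture_bar, jar, bowl, spare_tile, paddle from where it was at the start of the episode above 0.03 m).
It also fails if it takes over 56 s, if anything falls off the work surface, if the arm or the gripper's body presses on something with over 40 N, if the wrist force passes 120 N, or if a joint passes its speed limit or range.

## Robot

A 7-joint arm with a two-finger parallel gripper is mounted at the origin on the work surface. World frame = base frame: x ahead of the robot, y to its left, z up, the work surface at z = 0. Lengths are in m, angles in rad, forces in N, time in s.
With the tool pointing down it reaches from about 0.425 to 0.925 m from the base axis. Payload 6.8 kg.
Tool frame: the origin (TCP) lies between the finger pads; the fingertips stand r.tcp_to_tips ahead of it and the grasp point (between the pads) lies 3 mm ahead of it (r.tcp_to_tips is the distance from the TCP to the fingertips, in m); z points along the fingers, y is the line along which they close (so a half turn about z gives the same grasp; the last joint's range is limited). The gripper opens to 85 mm and grips with 20 to 120 N. Pads are 22 mm wide; open, the fingers measure 114 mm over their backs; the gripper's body (76 mm by 85 mm) begins 54 mm behind the grasp point. The pads swing forward as they close: fully open they stand 13 mm farther back than shut.
Start: joints at [-1.331, 0.477, 0.022, 1.555, -0.011, 1.109, -0.083], TCP at [0.23, 0.635, 0.253] pointing down, gripper open.
Joint ranges: [-2.96, 2.96], [-0.34, 2.1], [-1.41, 1.46], [0.24, 2.44], [-1.37, 4.51], [0.17, 1.92], [-2.96, 2.96]. Speed limits (rad/s): [2.39, 2.39, 3.14, 3.14, 3.14, 3.14, 3.14].

## Interface

Orientations are given as a rotation vector (axis times angle).
In Python, from bench import r gives the robot as it stands. The module is installed in compiled form; this text tells all that it offers.
- The arm moves only by the tool step_arm, never from a script. Its argument "moves" is a list of rows, each an object of numbers: "rx", "ry", "rz": the turn, a rotation vector about the tool's x, y, z in degrees; "dx", "dy", "dz": the shift along the tool's x, y, z in mm; "gripper": the opening, from -1 (shut) to 1 (fully open). In form: [{"rx": .., "ry": .., "rz": .., "dx": .., "dy": .., "dz": .., "gripper": ..}, ...]. A call has 1 to 20 rows; each row shifts and turns the commanded pose from where the row before left it, along the tool's axes as they then stand; what a row does not reach is not made up. A row lasts 1/8 s, in which the tool goes at most 62.5 mm and 10.7 degrees, less where a joint would pass 70% of its speed; a pose out of reach is approached as far as the arm can. A call is refused whole if a number of a shift passes 62.5 or a number of a turn 10.7, either way. A call with a gripper value outside its range is refused whole. The fingers move at their own pace and stop on an object; "grip_force" is the grip in N (left out, the last holds). Time passes only in rows, so rows that do not move let the fingers close. It gives the time, the measured TCP pose, the force, the opening and the grip force at its end, in the units of the state.
- r.get_obs(): the state, without advancing time (a new reading comes with each control period).
- r.grab_frame(name): name is "scene" or "side" or "wrist"; returns the picture (384x512x3 uint8, blue, green, red); there is no depth.
- r.camera_info(name): a dict with "mtx" (3x3 intrinsics, pixels), "rvec" (rotation vector, rad) and "tvec" (3), from world to camera coordinates, as OpenCV has them. Camera axes: x right, y down, z forward; pixel columns grow to the right and rows downward; lengths in m; the calibration is good to about 2 mm. A picture is of the moment at which its call begins: read the wrist's pose just before it. camera_info takes no time and is no camera call; for the wrist camera it gives the pose at the moment of the call.
- r.hand_in(): hands the job in; it is judged then, once.
The state is a dict: "clock": time; "joints": joint angles; "qvel": joint speeds; "tau": joint torques, N m; "tcp_pos": TCP position; "orientation": TCP orientation; "contact_force": force on the tool from outside, world axes, zero at the start; "moment": the same for the moment, N m; "grip_width": finger opening in m; "gripper_force": force on a finger pad.
Only numpy, scipy, OpenCV 4.12 (cv2) and the standard library are available. Lean on these libraries where they do the work, as an engineer would, in place of code of your own. Each camera call takes 0.05 s, during which the arm holds its last target. There are 200 camera calls.

## Working session

There is one attempt and no reset: what is moved stays moved. The work goes in short steps, Python scripts to look and compute and a tool call to move; the robot and the scene stay as the last step left them, time stands still between calls to the robot, and variables do not carry over. Pictures are saved under pics/ and viewed, at most 10 in all, crops included, and the job is handed in when it is done.

Besides the shell and the picture viewer there is one more tool, called by a JSON object that holds its "name" and its "arguments", one argument or row to a line. step_arm: Moves the arm, as the interface text tells. Its arguments: {"type":"object","properties":{"moves":{"type":"array","items":{"type":"object","properties":{"rx":{"type":"number"},"ry":{"type":"number"},"rz":{"type":"number"},"dx":{"type":"number"},"dy":{"type":"number"},"dz":{"type":"number"},"gripper":{"type":"number"}}}},"grip_force":{"type":"number"}},"required":["moves"]}

```bash
mkdir -p pics; cat > h.py <<'E'
import numpy as np, cv2
from bench import r
def cam(n):
    c=r.camera_info(n); R=cv2.Rodrigues(np.array(c['rvec'],float))[0]
    return np.array(c['mtx'],float),R,np.array(c['tvec'],float).ravel()
def toplane(c,px,z):
    K,R,t=c; px=np.atleast_2d(np.array(px,float))
    d=(np.linalg.inv(K)@np.c_[px,np.ones(len(px))].T).T@R; o=-R.T@t
    return o+d*((z-o[2])/d[:,2])[:,None]
def proj(c,P):
    K,R,t=c; q=(np.atleast_2d(P)@R.T+t)@K.T
    return q[:,:2]/q[:,2:]
def grab(n,f=None):
    c=cam(n); im=np.array(r.grab_frame(n))
    if f: cv2.imwrite('pics/'+f,im)
    return c,im
E
python3 - <<'E'
from h import *
ims=[grab(n,n+'0.png')[1] for n in('scene','side')]
for n in('scene','side'):
    c=cam(n);print(n,-c[1].T@c[2],c[1][2])
print(r.get_obs(),r.tcp_to_tips)
cs,cw=cam('wrist'),0
o=r.get_obs();R=cv2.Rodrigues(np.array(o['orientation']))[0];K,Rc,t=cam('wrist')
print('cam in tool',R.T@(-Rc.T@t-np.array(o['tcp_pos'])),(Rc@R).round(3))
cv2.imwrite('pics/a.png',cv2.resize(ims[0],(800,600)));cv2.imwrite('pics/b.png',cv2.resize(ims[1],(800,600)))
E
```

```text
scene [1.18973442 0.69320325 0.83076295] [-0.52331963 -0.56824131 -0.63501054]
side [ 0.43785029 -0.86641055  0.77174326] [ 0.11056181  0.76587831 -0.63340864]
{'clock': 0.1, 'joints': array([-1.33110765,  0.47776323,  0.02231181,  1.55632897, -0.0115221 ,
        1.10930445, -0.08313933]), 'qvel': array([-1.38529208e-03, -5.92707470e-04,  1.61945032e-05, -2.98893736e-03,
        9.42764451e-05,  3.16369882e-04, -6.35558386e-04]), 'tau': array([ 4.84127770e-03, -5.97757316e+01,  1.61385186e+00, -2.81951702e+01,
        1.28583738e-02,  4.97977948e-03,  1.95325663e-05]), 'tcp_pos': array([0.22986971, 0.63413089, 0.25240157]), 'orientation': array([-5.43523306e-01, -3.09401246e+00,  2.61467165e-03]), 'contact_force': array([-0.41468208,  0.41479115, -0.45281275]), 'moment': array([-0.0012658 ,  0.00475094,  0.01519106]), 'gripper_force': 0.0, 'grip_width': 0.085473641577902} 0.022
cam in tool [ 0.07913334  0.00013314 -0.11886536] [[ 0.     1.     0.   ]
 [-0.951  0.    -0.31 ]
 [-0.31  -0.     0.951]]
```

View pics/a.png

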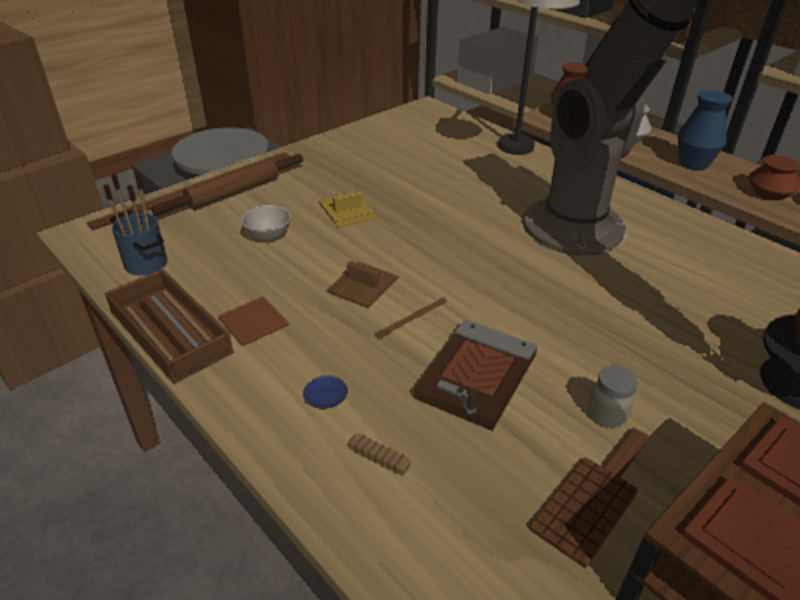

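View pics/b.png

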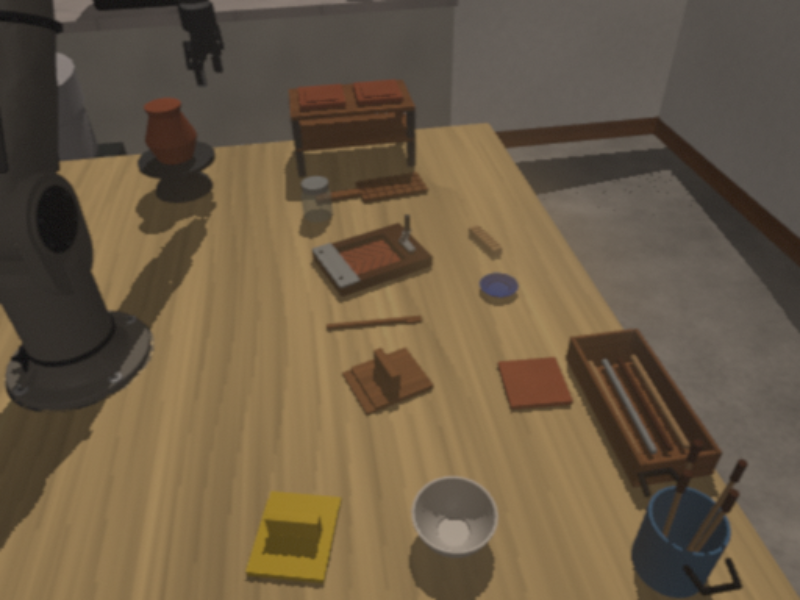

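The scene picture shows the board at (362,283), the press at (475,372) with its latch pin at (467,395), the stick between them, and the yellow decoy at (347,208). The side picture shows the board at (388,380) with its tongue edge on the left ((344,380)-(368,411)), and the press at (372,258).

```bash
python3 - <<'E'
from h import *
s=cam('side');k=.64
P=toplane(s,np.array([[344,380],[368,411]])*k,.005)[:,:];Q=toplane(s,np.array([[432,381],[408,350]])*k,.010)
print('board',P,Q,np.r_[P,Q].mean(0))
L=toplane(s,np.array([[313,250],[341,293],[431,262],[402,226]])*k,.026);print('press',L,L.mean(0))
print('pin',toplane(s,np.array([[407,217]])*k,.065),toplane(cam('scene'),np.array([[460,390]])*k,.065))
o=r.get_obs();R=cv2.Rodrigues(np.array(o['orientation']))[0];print(R.round(3))
E
```

```text
board [[ 0.45047652 -0.13890047  0.005     ]
 [ 0.48131254 -0.21173634  0.005     ]] [[ 0.59196867 -0.17175204  0.01      ]
 [ 0.5659668  -0.09336149  0.01      ]] [ 0.52243113 -0.15393759  0.0075    ]
press [[0.4220789  0.21544437 0.026     ]
 [0.46589645 0.06424091 0.026     ]
 [0.65175659 0.128878   0.026     ]
 [0.61678078 0.26912429 0.026     ]] [0.53912818 0.16942189 0.026     ]
pin [[0.62334555 0.24151748 0.065     ]] [[0.63164363 0.23000787 0.065     ]]
[[-0.94   0.341 -0.   ]
 [ 0.341  0.94  -0.002]
 [-0.    -0.002 -1.   ]]
```

{"name": "step_arm", "arguments": {
  "moves": [
    {"dx":-45,"dy":-33},
    {"dx":-45,"dy":-33},
    {"dx":-45,"dy":-33},
    {"dx":-45,"dy":-33},
    {"dx":-45,"dy":-33},
    {"dx":-45,"dy":-33},
    {"dx":-45,"dy":-33},
    {"dx":-45,"dy":-33},
    {"dx":-45,"dy":-33},
    {"dx":-45,"dy":-33},
    {"rz":10.6},
    {"rz":10.6},
    {"rz":10.6},
    {"rz":10.6},
    {"rz":10.6},
    {}
  ]
}}

```text
invalid input at $.moves[0]: expected keys rx, ry, rz, dx, dy, dz, gripper
```

```bash
python3 - <<'E'
from h import *
c,im=grab('wrist','w1.png');cv2.imwrite('pics/w1b.png',cv2.resize(im,(800,600),interpolation=cv2.INTER_CUBIC))
o=r.get_obs();print(o['tcp_pos'],cv2.Rodrigues(np.array(o['orientation']))[0].round(3),o['joints'].round(2))
E
```

```text
[0.22993865 0.63417634 0.25253915] [[-0.94   0.341 -0.   ]
 [ 0.341  0.94  -0.001]
 [-0.    -0.001 -1.   ]] [-1.33  0.48  0.02  1.56 -0.01  1.11 -0.08]
```

View pics/w1b.png

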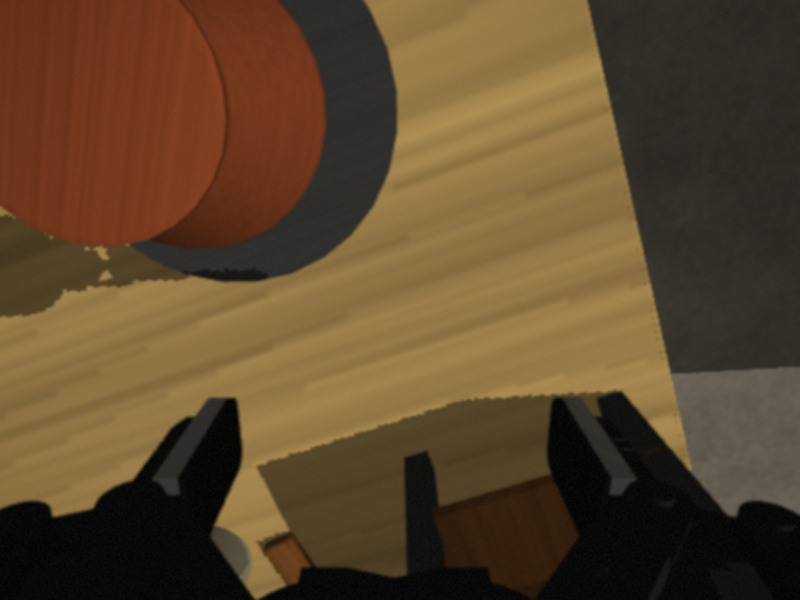

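The first call was refused (every key is required), so this picture is still from the start pose. It shows a jug at the upper left (110,120) and a rack under the right finger (510,530). I'll raise the tool before crossing.

{"name": "step_arm", "arguments": {
  "moves": [
    {"dx":0,"dy":0,"dz":-55,"rx":0,"ry":0,"rz":0,"gripper":1},
    {"dx":0,"dy":0,"dz":-55,"rx":0,"ry":0,"rz":0,"gripper":1},
    {"dx":-45,"dy":-33,"dz":0,"rx":0,"ry":0,"rz":0,"gripper":1},
    {"dx":-45,"dy":-33,"dz":0,"rx":0,"ry":0,"rz":0,"gripper":1},
    {"dx":-45,"dy":-33,"dz":0,"rx":0,"ry":0,"rz":0,"gripper":1},
    {"dx":-45,"dy":-33,"dz":0,"rx":0,"ry":0,"rz":0,"gripper":1},
    {"dx":-45,"dy":-33,"dz":0,"rx":0,"ry":0,"rz":0,"gripper":1},
    {"dx":-45,"dy":-33,"dz":0,"rx":0,"ry":0,"rz":0,"gripper":1},
    {"dx":-45,"dy":-33,"dz":20,"rx":0,"ry":0,"rz":0,"gripper":1},
    {"dx":-45,"dy":-33,"dz":20,"rx":0,"ry":0,"rz":0,"gripper":1},
    {"dx":-45,"dy":-33,"dz":20,"rx":0,"ry":0,"rz":0,"gripper":1},
    {"dx":-45,"dy":-33,"dz":20,"rx":0,"ry":0,"rz":0,"gripper":1},
    {"dx":0,"dy":0,"dz":20,"rx":0,"ry":0,"rz":10.6,"gripper":1},
    {"dx":0,"dy":0,"dz":10,"rx":0,"ry":0,"rz":10.6,"gripper":1},
    {"dx":0,"dy":0,"dz":0,"rx":0,"ry":0,"rz":10.6,"gripper":1},
    {"dx":0,"dy":0,"dz":0,"rx":0,"ry":0,"rz":10.6,"gripper":1},
    {"dx":0,"dy":0,"dz":0,"rx":0,"ry":0,"rz":10.6,"gripper":1},
    {"dx":0,"dy":0,"dz":0,"rx":0,"ry":0,"rz":0,"gripper":1}
  ]
}}

```text
clock: 2.4
tcp_pos: [0.5404, 0.1711, 0.253]
orientation: [-1.865, -2.528, 0.001]
contact_force: [-0.4, 0.9, -0.4]
grip_width: 0.0854
gripper_force: 0.0
```

```bash
python3 - <<'E'
from h import *
c,im=grab('wrist','w2.png');cv2.imwrite('pics/w2b.png',cv2.resize(im,(800,600),interpolation=cv2.INTER_CUBIC))
np.savez('w2.npz',K=c[0],R=c[1],t=c[2])
o=r.get_obs();print(o['tcp_pos'],cv2.Rodrigues(np.array(o['orientation']))[0].round(3),o['joints'].round(2))
E
```

```text
[0.5404277  0.17106506 0.25309233] [[-0.297  0.955 -0.   ]
 [ 0.955  0.297 -0.   ]
 [-0.    -0.    -1.   ]] [-0.79  0.32  0.47  1.84 -0.17  1.02  0.05]
```

View pics/w2b.png

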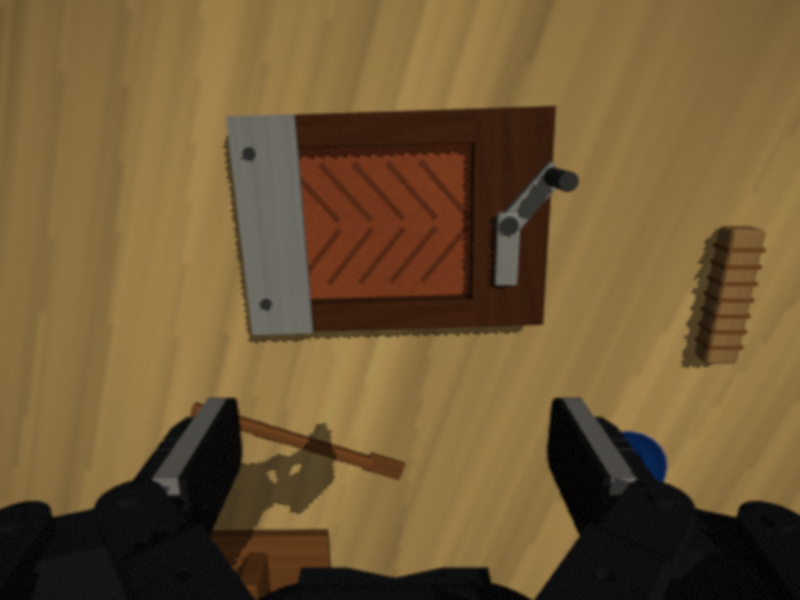

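The wrist picture shows the press: lip top corners at (228,116), (297,115), (313,331) and (252,335), frame corners at (554,107) and (543,323), pivot at (508,226) and pin top at (567,181).

```bash
python3 - <<'E'
from h import *
d=np.load('w2.npz');c=(d['K'],d['R'],d['t']);k=.64
f=lambda p,z:toplane(c,np.array(p,float)*k,z)[:,:2]
L=f([[228,116],[252,335],[297,115],[313,331]],.0265);F=f([[554,107],[543,323]],.024)
PV=f([[508,226]],.032)[0];PN=f([[567,181]],.065)[0]
print(L,F)
for a,b in((L[0],L[1]),(L[2],L[3]),(F[0],F[1])):
    v=a-b;print('yaw',np.arctan2(-v[0],v[1]),np.linalg.norm(v))
lip=(L[2]+L[3])/2; out=(L[0]+L[1])/2; fr=F.mean(0)
u=fr-out;print('x yaw',np.arctan2(u[1],u[0]),np.linalg.norm(u),np.linalg.norm(lip-out)); 
y=np.arctan2(u[1],u[0]);ex=np.array([np.cos(y),np.sin(y)])
print('centre',lip+.05*ex,fr-.102*ex,out+.102*ex,PV-.084*ex)
w=PN-PV;print('pin',PN,np.linalg.norm(w),'latch',np.arctan2(w[1],w[0])-y+.7)
E
```

```text
[[0.41840784 0.22140866]
 [0.46378863 0.08405161]
 [0.45872294 0.23447994]
 [0.50370557 0.09954407]] [[0.60812658 0.28557833]
 [0.65532664 0.15170727]]
yaw 0.3190952463723617 0.14465951761977508
yaw 0.3217773017879195 0.14223616316536097
yaw 0.3389701089444517 0.14194824678779147
x yaw 0.3328972102713369 0.20170190774315222 0.042582475363346174
centre [0.52846923 0.18335113] [0.53532646 0.18531098] [0.53749839 0.18606196] [0.5261002  0.18170272]
pin [0.61958058 0.24666174] 0.04006908372791188 latch 1.5785198804277405
```

{"name": "step_arm", "arguments": {
  "moves": [
    {"dx":-51,"dy":-19,"dz":8,"rx":0,"ry":0,"rz":0,"gripper":1},
    {"dx":-51,"dy":-19,"dz":8,"rx":0,"ry":0,"rz":0,"gripper":1},
    {"dx":-51,"dy":-19,"dz":8,"rx":0,"ry":0,"rz":0,"gripper":1},
    {"dx":-51,"dy":-19,"dz":8,"rx":0,"ry":0,"rz":0,"gripper":1},
    {"dx":-51,"dy":-19,"dz":8,"rx":0,"ry":0,"rz":0,"gripper":1},
    {"dx":-51,"dy":-19,"dz":8,"rx":0,"ry":0,"rz":-3.4,"gripper":1},
    {"dx":0,"dy":0,"dz":0,"rx":0,"ry":0,"rz":0,"gripper":1},
    {"dx":0,"dy":0,"dz":0,"rx":0,"ry":0,"rz":0,"gripper":1}
  ]
}}

```text
clock: 3.45
tcp_pos: [0.5215, -0.1547, 0.2052]
orientation: [-1.789, -2.582, -0.001]
contact_force: [0.6, -0.0, -0.3]
grip_width: 0.0856
gripper_force: 0.0
```

```bash
python3 - <<'E'
from h import *
c,im=grab('wrist','w3.png');cv2.imwrite('pics/w3b.png',cv2.resize(im,(800,600),interpolation=cv2.INTER_CUBIC))
np.savez('w3.npz',K=c[0],R=c[1],t=c[2])
d=np.load('w2.npz');c=(d['K'],d['R'],d['t']);k=.64
print('pocket +x wall',toplane(c,np.array([[473,145],[471,298]])*k,.024))
o=r.get_obs();print(o['tcp_pos'],cv2.Rodrigues(np.array(o['orientation']))[0].round(3),o['joints'].round(2))
E
```

```text
pocket +x wall [[0.56818848 0.2497131  0.024     ]
 [0.60117126 0.15414257 0.024     ]]
[ 0.52177551 -0.15380059  0.2052324 ] [[-0.352  0.936 -0.   ]
 [ 0.936  0.352  0.001]
 [ 0.001  0.    -1.   ]] [-0.27  0.35  0.55  1.95 -0.23  0.91  0.76]
```

View pics/w3b.png

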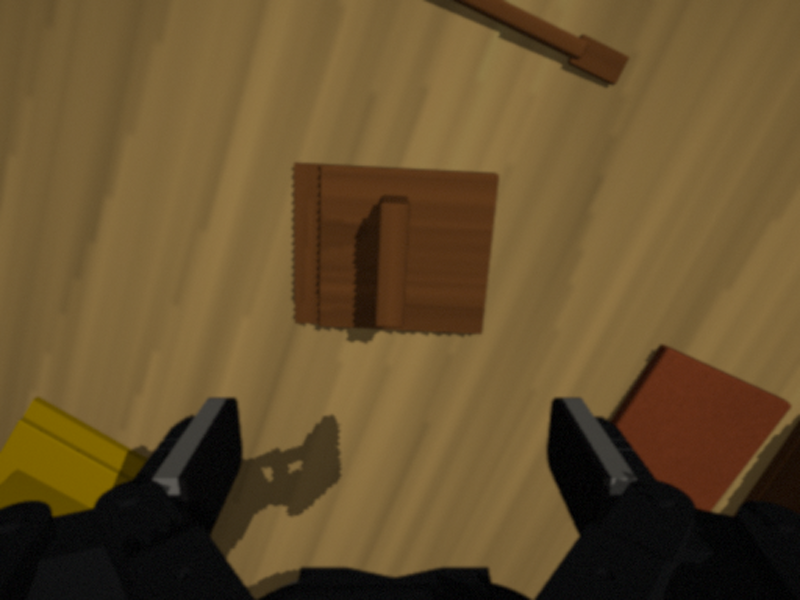

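The board's rib top corners are at (383,203), (408,203), (403,327) and (377,327). The tongue edge runs (294,163)-(296,324), and the far edge runs (498,174)-(482,333).

```bash
python3 - <<'E'
from h import *
d=np.load('w3.npz');c=(d['K'],d['R'],d['t']);k=.64
f=lambda p,z:toplane(c,np.array(p,float)*k,z)[:,:2]
T=f([[294,163],[296,324]],.005);E=f([[498,174],[482,333]],.010);Rb=f([[383,203],[408,203],[403,327],[377,327]],.046)
for a,b in((T[0],T[1]),(E[0],E[1]),(Rb[0],Rb[3]),(Rb[1],Rb[2])):
    v=a-b;print('yaw',np.arctan2(-v[0],v[1]),np.linalg.norm(v))
u=E.mean(0)-T.mean(0);print('x yaw',np.arctan2(u[1],u[0]),np.linalg.norm(u),'ctr',(E.mean(0)+T.mean(0))/2,'rib',Rb.mean(0))
o=r.get_obs();R=cv2.Rodrigues(np.array(o['orientation']))[0]
print('ymin',np.arctan2(R[1,1],R[0,1]),(Rb.mean(0)-o['tcp_pos'][:2])@R[:2,:2]*1000)
E
```

```text
yaw 0.3137399562516281 0.10020076409427957
yaw 0.3164349385010269 0.09854257447977567
yaw 0.30396132214871513 0.06896865471077117
yaw 0.3265428552384913 0.06889970162775647
x yaw 0.31663238583226616 0.11838766017741424 ctr [ 0.51863067 -0.14989729] rib [ 0.51893137 -0.14904997]
ymin 0.36018128293942286 [ 5.44818563 -0.98731745]
```

{"name": "step_arm", "arguments": {
  "moves": [
    {"dx":5,"dy":-0.5,"dz":30,"rx":0,"ry":0,"rz":2.5,"gripper":0},
    {"dx":0,"dy":0,"dz":30,"rx":0,"ry":0,"rz":0,"gripper":0},
    {"dx":0,"dy":0,"dz":30,"rx":0,"ry":0,"rz":0,"gripper":0},
    {"dx":0,"dy":0,"dz":30,"rx":0,"ry":0,"rz":0,"gripper":0},
    {"dx":0,"dy":0,"dz":20,"rx":0,"ry":0,"rz":0,"gripper":0},
    {"dx":0,"dy":0,"dz":15,"rx":0,"ry":0,"rz":0,"gripper":0},
    {"dx":0,"dy":0,"dz":10,"rx":0,"ry":0,"rz":0,"gripper":0},
    {"dx":0,"dy":0,"dz":0,"rx":0,"ry":0,"rz":0,"gripper":0},
    {"dx":0,"dy":0,"dz":0,"rx":0,"ry":0,"rz":0,"gripper":0}
  ]
}}

```text
clock: 4.62
tcp_pos: [0.5198, -0.1506, 0.0409]
orientation: [1.847, 2.541, 0.001]
contact_force: [-0.1, -1.4, -0.8]
grip_width: 0.0427
gripper_force: 0.0
```

{"name": "step_arm", "arguments": {
  "moves": [
    {"dx":0,"dy":0,"dz":0,"rx":0,"ry":0,"rz":0,"gripper":-1},
    {"dx":0,"dy":0,"dz":0,"rx":0,"ry":0,"rz":0,"gripper":-1},
    {"dx":0,"dy":0,"dz":0,"rx":0,"ry":0,"rz":0,"gripper":-1},
    {"dx":0,"dy":0,"dz":0,"rx":0,"ry":0,"rz":0,"gripper":-1}
  ],
  "grip_force": 70
}}

```text
clock: 5.12
tcp_pos: [0.5194, -0.1507, 0.041]
orientation: [1.847, 2.541, 0.001]
contact_force: [-1.3, 1.3, 5.8]
grip_width: 0.0146
gripper_force: 69.9
```

```bash
python3 - <<'E'
from h import *
o=r.get_obs();R=cv2.Rodrigues(np.array(o['orientation']))[0]
print(o['clock'],o['tcp_pos'],o['contact_force'],o['grip_width'],o['gripper_force'],np.arctan2(R[1,1],R[0,1]),r.tcp_to_tips)
E
```

```text
5.125 [ 0.51937378 -0.15069317  0.04100145] [-1.28183588  1.28546581  5.80516264] 0.01458557700748442 69.87272500991821 0.31339135223910514 0.022
```

{"name": "step_arm", "arguments": {
  "moves": [
    {"dx":0,"dy":0,"dz":-25,"rx":0,"ry":0,"rz":0,"gripper":-1},
    {"dx":0,"dy":0,"dz":-40,"rx":0,"ry":0,"rz":0,"gripper":-1},
    {"dx":0,"dy":0,"dz":-35,"rx":0,"ry":0,"rz":0,"gripper":-1},
    {"dx":25,"dy":9.5,"dz":0,"rx":0,"ry":0,"rz":0,"gripper":-1},
    {"dx":45,"dy":17.5,"dz":0,"rx":0,"ry":0,"rz":0,"gripper":-1},
    {"dx":45,"dy":17.5,"dz":0,"rx":0,"ry":0,"rz":0,"gripper":-1},
    {"dx":45,"dy":17.5,"dz":0,"rx":0,"ry":0,"rz":0,"gripper":-1},
    {"dx":45,"dy":17.5,"dz":0,"rx":0,"ry":0,"rz":0,"gripper":-1},
    {"dx":45,"dy":17.5,"dz":0,"rx":0,"ry":0,"rz":0,"gripper":-1},
    {"dx":40,"dy":15,"dz":0,"rx":0,"ry":0,"rz":0,"gripper":-1},
    {"dx":23,"dy":9,"dz":0,"rx":0,"ry":0,"rz":-1,"gripper":-1},
    {"dx":0,"dy":0,"dz":20,"rx":-5.5,"ry":0,"rz":0,"gripper":-1},
    {"dx":0,"dy":0,"dz":20,"rx":-5.5,"ry":0,"rz":0,"gripper":-1},
    {"dx":0,"dy":0,"dz":0,"rx":0,"ry":0,"rz":0,"gripper":-1},
    {"dx":0,"dy":0,"dz":0,"rx":0,"ry":0,"rz":0,"gripper":-1},
    {"dx":0,"dy":0,"dz":0,"rx":0,"ry":0,"rz":0,"gripper":-1}
  ]
}}

```text
clock: 7.12
tcp_pos: [0.5411, 0.1854, 0.1015]
orientation: [1.755, 2.458, 0.238]
contact_force: [0.0, -0.4, -3.5]
grip_width: 0.0149
gripper_force: 69.7
```

```bash
python3 - <<'E'
from h import *
c,im=grab('wrist','w4.png')
np.savez('w4.npz',K=c[0],R=c[1],t=c[2])
cv2.imwrite('pics/w4b.png',cv2.resize(im,(800,600),interpolation=cv2.INTER_CUBIC))
o=r.get_obs();R=cv2.Rodrigues(np.array(o['orientation']))[0]
print(o['clock'],o['tcp_pos'],o['contact_force'],R.round(4),o['grip_width'],np.arctan2(R[1,1],R[0,1]))
E
```

```text
7.175 [0.54083356 0.18546331 0.10130392] [-0.20652805  0.54878023 -4.61579002] [[-3.250e-01  9.281e-01  1.816e-01]
 [ 9.457e-01  3.190e-01  6.250e-02]
 [ 1.000e-04  1.921e-01 -9.814e-01]] 0.01510583837305305 0.33103690191318624
```

View pics/w4b.png

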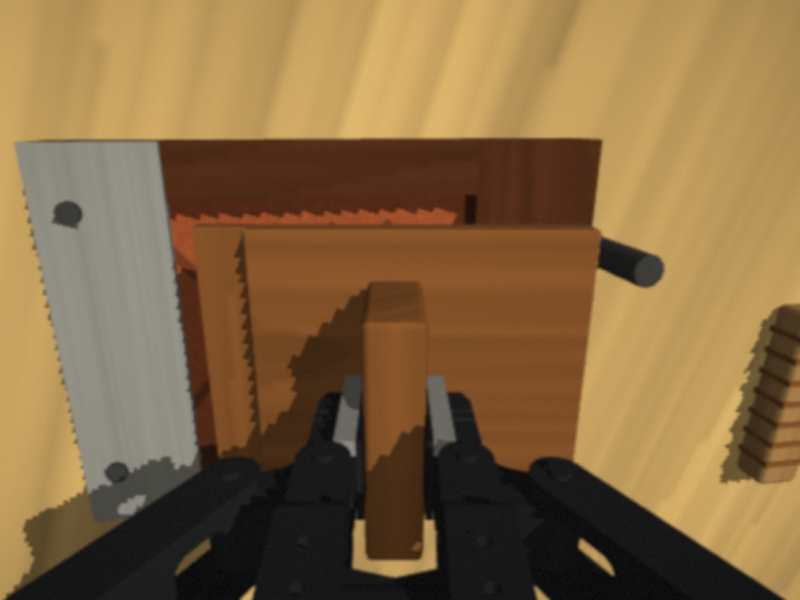

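The board is held, tipped, with its top-left corner at (195,227) and right corner at (600,230). The lip's free edge runs (160,141)-(197,462), and the frame's +y edge runs along row 141.

```bash
cat > m.py <<'E'
from h import *
d=np.load('w4.npz');c=(d['K'],d['R'],d['t']);k=.64
o=r.get_obs();R=cv2.Rodrigues(np.array(o['orientation']))[0];p=np.array(o['tcp_pos'])
ct=(c[0],c[1]@R,c[1]@p+c[2])   # camera w.r.t. tool frame
g=lambda q,z:(toplane(ct,np.array(q,float)*k,z)*1000).round(1)
print('slab top +y edge (tool)',g([[247,232],[420,231],[598,231],[574,458]],.031))
print('tongue (tool)',g([[195,227],[217,455]],.036))
print('rib top',g([[370,322],[425,322]],-.005))
f=lambda q,z:toplane(c,np.array(q,float)*k,z)[:,:2]
A=f([[18,142],[160,141],[197,462],[93,520]],.0265);B=f([[600,140]],.024)[0]
C=np.array([.527,.1825]);y=.33;M=np.array([[np.cos(y),np.sin(y)],[-np.sin(y),np.cos(y)]])
print('press frame est',((np.r_[A,[B]]-C)@M.T*1000).round(1),'pinTop',((f([[649,270]],.065)-C)@M.T*1000).round(1))
for a,b in((A[1],A[2]),(A[0],A[3])): v=a-b;print('yaw',np.arctan2(-v[0],v[1]))
v=B-A[0];print('yaw',np.arctan2(v[1],v[0]))
print('tcp in press',((p[:2]-C)@M.T*1000).round(1))
E
python3 m.py
```

```text
slab top +y edge (tool) [[ 50.1 -41.6  31. ]
 [ 50.4   7.6  31. ]
 [ 50.4  58.2  31. ]
 [-24.8  59.2  31. ]]
tongue (tool) [[ 50.6 -58.1  36. ]
 [-27.1 -59.7  36. ]]
rib top [[36.4 -5.3 -5. ]
 [36.4  7.3 -5. ]]
press frame est [[-90.2  72.3]
 [-48.6  72.4]
 [-50.3 -49.3]
 [-91.6 -70.4]
 [109.8  71.9]] pinTop [[108.4  31.2]]
yaw 0.316001074634463
yaw 0.32022284759276226
yaw 0.32843154703664623
tcp in press [14.  -1.7]
```

{"name": "step_arm", "arguments": {
  "moves": [
    {"dx":0.9,"dy":-2,"dz":10,"rx":0,"ry":0,"rz":0,"gripper":-1},
    {"dx":0,"dy":-2,"dz":10,"rx":0,"ry":0,"rz":0,"gripper":-1},
    {"dx":0,"dy":-1.6,"dz":8,"rx":0,"ry":0,"rz":0,"gripper":-1},
    {"dx":0,"dy":-1,"dz":5,"rx":0,"ry":0,"rz":0,"gripper":-1},
    {"dx":0,"dy":-0.4,"dz":2,"rx":0,"ry":0,"rz":0,"gripper":-1},
    {"dx":0,"dy":0,"dz":0,"rx":0,"ry":0,"rz":0,"gripper":-1},
    {"dx":0,"dy":0,"dz":0,"rx":0,"ry":0,"rz":0,"gripper":-1}
  ]
}}

```text
clock: 8.05
tcp_pos: [0.5393, 0.1861, 0.065]
orientation: [1.755, 2.459, 0.238]
contact_force: [-0.2, 0.8, -4.4]
grip_width: 0.0152
gripper_force: 69.7
```

```bash
cat > s.py <<'E'
from h import *
o=r.get_obs();R=cv2.Rodrigues(np.array(o['orientation']))[0];p=np.array(o['tcp_pos'])*1000
C=np.array([527,182.5]);y=.328;M=np.array([[np.cos(y),np.sin(y)],[-np.sin(y),np.cos(y)]])
q=(p[:2]-C)@M.T; th=np.arcsin(R[2,1])
print(o['clock'],'tcp',q.round(1),p[2].round(1),'tilt',th.round(4),'yaw',np.arctan2(R[1,1],R[0,1]).round(4),'F',(M@o['contact_force'][:2]).round(1),o['contact_force'][2].round(1),'gw',o['grip_width'].round(4))
print('tongue x,z',q[0]-60*np.cos(th)+41*np.sin(th),p[2]-12-60*np.sin(th)-41*np.cos(th),'boardy',q[1]+.8)
E
python3 s.py
```

```text
Traceback (most recent call last):
  File "s.py", line 5, in <module>
    print(o['clock'],'tcp',q.round(1),p[2].round(1),'tilt',th.round(4),'yaw',np.arctan2(R[1,1],R[0,1]).round(4),'F',(M@o['contact_force'][:2]).round(1),o['contact_force'][2].round(1),'gw',o['grip_width'].round(4))
                                                                                                                                                                                            ^^^^^^^^^^^^^^^^^^^^^
AttributeError: 'float' object has no attribute 'round'
```

{"name": "step_arm", "arguments": {
  "moves": [
    {"dx":0,"dy":-5,"dz":-1,"rx":0,"ry":0,"rz":0,"gripper":-1},
    {"dx":0,"dy":-5,"dz":-1,"rx":0,"ry":0,"rz":0,"gripper":-1},
    {"dx":0,"dy":-5,"dz":-1,"rx":0,"ry":0,"rz":0,"gripper":-1},
    {"dx":0,"dy":-4,"dz":-0.8,"rx":0,"ry":0,"rz":0,"gripper":-1},
    {"dx":0,"dy":0,"dz":0,"rx":0,"ry":0,"rz":0,"gripper":-1},
    {"dx":0,"dy":0,"dz":0,"rx":0,"ry":0,"rz":0,"gripper":-1}
  ]
}}

```text
clock: 8.8
tcp_pos: [0.521, 0.1798, 0.0649]
orientation: [1.755, 2.459, 0.237]
contact_force: [0.1, -1.1, -4.2]
grip_width: 0.0149
gripper_force: 69.7
```

```bash
sed -i "s/,'gw',o\['grip_width'\].round(4)//;s/o\['contact_force'\]\[2\].round(1)/float(o['contact_force'][2])/" s.py; python3 s.py
```

```text
8.8 tcp [-6.5 -0.6] 64.9 tilt 0.1924 yaw 0.3312 F [-0.2 -1.1] -4.174676353483156
tongue x,z -57.563315157462526 1.2049253974157352 boardy 0.15810482827727368
```

{"name": "step_arm", "arguments": {
  "moves": [
    {"dx":0,"dy":0.8,"dz":2,"rx":1.8,"ry":0,"rz":0,"gripper":-1},
    {"dx":0,"dy":0.8,"dz":2,"rx":1.8,"ry":0,"rz":0,"gripper":-1},
    {"dx":0,"dy":0.9,"dz":2,"rx":1.8,"ry":0,"rz":0,"gripper":-1},
    {"dx":0,"dy":0.9,"dz":2,"rx":1.8,"ry":0,"rz":0,"gripper":-1},
    {"dx":0,"dy":0,"dz":0,"rx":0,"ry":0,"rz":0,"gripper":-1},
    {"dx":0,"dy":0,"dz":0,"rx":0,"ry":0,"rz":0,"gripper":-1}
  ]
}}

```text
clock: 9.55
tcp_pos: [0.525, 0.1811, 0.0573]
orientation: [1.802, 2.525, 0.084]
contact_force: [-0.3, -0.2, -4.0]
grip_width: 0.015
gripper_force: 69.7
```

```bash
python3 s.py
```

```text
9.55 tcp [-2.4 -0.7] 57.3 tilt 0.0667 yaw 0.3311 F [-0.4 -0.1] -4.023172995448802
tongue x,z -59.51448891477285 0.38826681302533217 boardy 0.1259070746966543
```

{"name": "step_arm", "arguments": {
  "moves": [
    {"dx":0,"dy":1.1,"dz":2.1,"rx":1.9,"ry":0,"rz":0,"gripper":-1},
    {"dx":0,"dy":1.1,"dz":2.1,"rx":1.9,"ry":0,"rz":0,"gripper":-1},
    {"dx":0,"dy":0,"dz":0,"rx":0,"ry":0,"rz":0,"gripper":-1},
    {"dx":0,"dy":0,"dz":0,"rx":0,"ry":0,"rz":0,"gripper":-1}
  ]
}}

```text
clock: 10.05
tcp_pos: [0.527, 0.1817, 0.0533]
orientation: [1.825, 2.557, 0.001]
contact_force: [0.3, 0.5, -4.0]
grip_width: 0.0148
gripper_force: 69.7
```

```bash
python3 s.py
```

```text
10.05 tcp [-0.2 -0.7] 53.3 tilt 0.0004 yaw 0.3309 F [0.4 0.4] -3.955020437828526
tongue x,z -60.19014042046259 0.25961712059916664 boardy 0.06427856254539466
```

{"name": "step_arm", "arguments": {
  "moves": [
    {"dx":0,"dy":0,"dz":0.8,"rx":0,"ry":0,"rz":0,"gripper":-1},
    {"dx":0,"dy":0,"dz":0,"rx":0,"ry":0,"rz":0,"gripper":-1},
    {"dx":0,"dy":0,"dz":0,"rx":0,"ry":0,"rz":0,"gripper":-1}
  ]
}}

```text
clock: 10.42
tcp_pos: [0.5271, 0.1818, 0.053]
orientation: [-1.825, -2.557, -0.0]
contact_force: [-4.4, 0.2, 5.9]
grip_width: 0.0152
gripper_force: 71.2
```

{"name": "step_arm", "arguments": {
  "moves": [
    {"dx":0,"dy":0,"dz":0,"rx":0,"ry":0,"rz":0,"gripper":0},
    {"dx":0,"dy":0,"dz":0,"rx":0,"ry":0,"rz":0,"gripper":0},
    {"dx":0,"dy":0,"dz":0,"rx":0,"ry":0,"rz":0,"gripper":0},
    {"dx":0,"dy":0,"dz":-20,"rx":0,"ry":0,"rz":0,"gripper":0},
    {"dx":0,"dy":0,"dz":-40,"rx":0,"ry":0,"rz":0,"gripper":0},
    {"dx":0,"dy":0,"dz":-60,"rx":0,"ry":0,"rz":0,"gripper":0},
    {"dx":0,"dy":0,"dz":-30,"rx":0,"ry":0,"rz":0,"gripper":0},
    {"dx":0,"dy":0,"dz":0,"rx":0,"ry":0,"rz":0,"gripper":0},
    {"dx":0,"dy":0,"dz":0,"rx":0,"ry":0,"rz":0,"gripper":0}
  ]
}}

```text
clock: 11.55
tcp_pos: [0.5268, 0.1819, 0.2017]
orientation: [-1.824, -2.557, 0.001]
contact_force: [-0.7, -0.2, -0.7]
grip_width: 0.0428
gripper_force: 0.0
```

```bash
python3 - <<'E'
from h import *
c,im=grab('wrist','w5.png')
np.savez('w5.npz',K=c[0],R=c[1],t=c[2])
cv2.imwrite('pics/w5b.png',cv2.resize(im,(800,600),interpolation=cv2.INTER_CUBIC))
E
python3 s.py
```

```text
11.6 tcp [-0.7 -0.5] 201.3 tilt -0.0021 yaw 0.3312 F [-0.2  0.1] -0.12295770109953248
tongue x,z -60.75590800826601 148.41542987058844 boardy 0.26029753866181726
```

View pics/w5b.png

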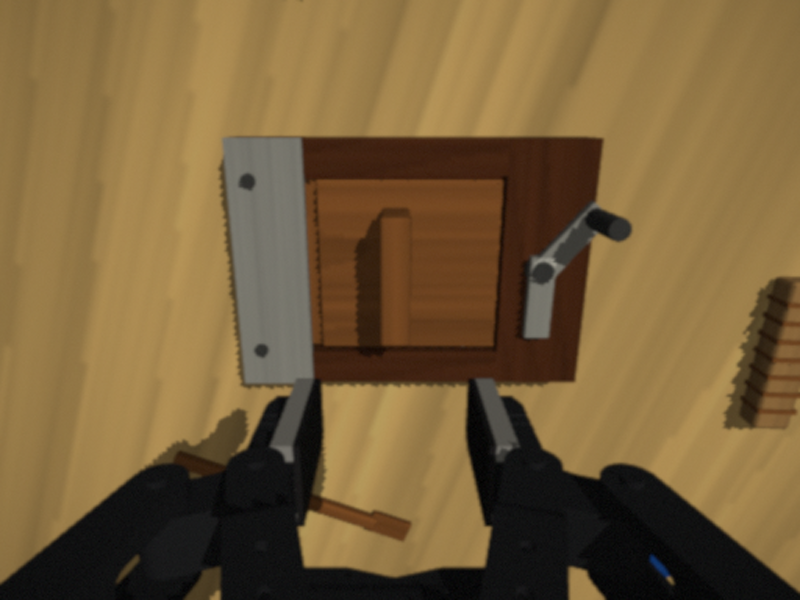

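The board lies inside the pocket, under the lip (visible top spans (317,180)-(505,347)). The latch pin top is at (618,229).

```bash
python3 - <<'E'
from h import *
d=np.load('w5.npz');c=(d['K'],d['R'],d['t']);k=.64
o=r.get_obs();R=cv2.Rodrigues(np.array(o['orientation']))[0];p=np.array(o['tcp_pos'])[:2]
C=np.array([.527,.1825]);y=.328;M=np.array([[np.cos(y),np.sin(y)],[-np.sin(y),np.cos(y)]])
f=lambda q,z:toplane(c,np.array(q,float)*k,z)[:,:2]
T=f([[618,229]],.065);V=f([[543,272]],.033)
for n,q in(('pin',T),('piv',V),('lip',f([[303,138],[314,380]],.0265)),('board +x edge',f([[504,180],[496,346]],.022))):
    print(n,((q-C)@M.T*1000).round(1),'rel tool',((q-p)@R[:2,:2]*1000).round(1))
E
```

```text
pin [[108.   31.1]] rel tool [[ 31.3 108.8]]
piv [[83.   0.7]] rel tool [[ 1.  83.6]]
lip [[-48.6  71.8]
 [-48.9 -69.9]] rel tool [[ 72.5 -47.7]
 [-69.2 -48.5]]
board +x edge [[ 60.   50. ]
 [ 61.8 -48.9]] rel tool [[ 50.3  60.8]
 [-48.5  62.3]]
```

{"name": "step_arm", "arguments": {
  "moves": [
    {"dx":8,"dy":27,"dz":0,"rx":0,"ry":0,"rz":0,"gripper":0},
    {"dx":12,"dy":41,"dz":0,"rx":0,"ry":0,"rz":0,"gripper":0},
    {"dx":11,"dy":41,"dz":20,"rx":0,"ry":0,"rz":0,"gripper":0},
    {"dx":0,"dy":0,"dz":40,"rx":0,"ry":0,"rz":0,"gripper":0},
    {"dx":0,"dy":0,"dz":40,"rx":0,"ry":0,"rz":0,"gripper":0},
    {"dx":0,"dy":0,"dz":30,"rx":0,"ry":0,"rz":0,"gripper":0},
    {"dx":0,"dy":0,"dz":13,"rx":0,"ry":0,"rz":0,"gripper":0},
    {"dx":0,"dy":0,"dz":0,"rx":0,"ry":0,"rz":0,"gripper":0},
    {"dx":0,"dy":0,"dz":0,"rx":0,"ry":0,"rz":0,"gripper":-1},
    {"dx":0,"dy":0,"dz":0,"rx":0,"ry":0,"rz":0,"gripper":-1},
    {"dx":0,"dy":0,"dz":0,"rx":0,"ry":0,"rz":0,"gripper":-1},
    {"dx":0,"dy":0,"dz":0,"rx":0,"ry":0,"rz":0,"gripper":-1}
  ],
  "grip_force": 30
}}

```text
clock: 13.1
tcp_pos: [0.6212, 0.247, 0.0609]
orientation: [1.825, 2.556, 0.003]
contact_force: [-0.5, -0.6, 7.1]
grip_width: 0.0107
gripper_force: 29.6
```

```bash
python3 s.py
```

```text
13.1 tcp [109.9  30.7] 60.9 tilt 0.0021 yaw 0.331 F [-0.7 -0.4] 7.121176863254603
tongue x,z 50.02083366405586 7.730742673806823 boardy 31.470614158705466
```

{"name": "step_arm", "arguments": {
  "moves": [
    {"dx":0,"dy":0,"dz":-3,"rx":0,"ry":0,"rz":0,"gripper":-1},
    {"dx":-5.7,"dy":5.6,"dz":0,"rx":0,"ry":0,"rz":0,"gripper":-1},
    {"dx":-6.7,"dy":4.3,"dz":0,"rx":0,"ry":0,"rz":0,"gripper":-1},
    {"dx":-7.4,"dy":2.9,"dz":0,"rx":0,"ry":0,"rz":0,"gripper":-1},
    {"dx":-7.9,"dy":1.4,"dz":0,"rx":0,"ry":0,"rz":0,"gripper":-1},
    {"dx":-8,"dy":-0.2,"dz":0,"rx":0,"ry":0,"rz":0,"gripper":-1},
    {"dx":-7.8,"dy":-1.8,"dz":0,"rx":0,"ry":0,"rz":0,"gripper":-1},
    {"dx":-7.3,"dy":-3.3,"dz":0,"rx":0,"ry":0,"rz":0,"gripper":-1},
    {"dx":-3.2,"dy":-2.4,"dz":0,"rx":0,"ry":0,"rz":0,"gripper":-1},
    {"dx":0,"dy":0,"dz":0,"rx":0,"ry":0,"rz":0,"gripper":-1}
  ]
}}

```text
clock: 14.35
tcp_pos: [0.6473, 0.1952, 0.0619]
orientation: [1.824, 2.55, 0.003]
contact_force: [10.3, 1.2, -20.7]
grip_width: 0.0108
gripper_force: 29.3
```

{"name": "step_arm", "arguments": {
  "moves": [
    {"dx":-3.2,"dy":-2.3,"dz":0,"rx":0,"ry":0,"rz":0,"gripper":-1},
    {"dx":0,"dy":0,"dz":0,"rx":0,"ry":0,"rz":0,"gripper":-1},
    {"dx":0,"dy":0,"dz":0,"rx":0,"ry":0,"rz":0,"gripper":-1}
  ]
}}

```text
clock: 14.72
tcp_pos: [0.6466, 0.1913, 0.0619]
orientation: [1.824, 2.549, 0.004]
contact_force: [12.0, 1.1, -21.8]
grip_width: 0.0109
gripper_force: 29.3
```

```bash
python3 s.py
```

```text
14.725 tcp [116.1 -30.2] 61.9 tilt 0.0062 yaw 0.3287 F [11.7 -2.9] -21.793116629050196
tongue x,z 56.32573575787514 8.570362106620088 boardy -29.397580664100733
```

{"name": "step_arm", "arguments": {
  "moves": [
    {"dx":0,"dy":0,"dz":0,"rx":0,"ry":0,"rz":0,"gripper":-0.2},
    {"dx":0,"dy":0,"dz":0,"rx":0,"ry":0,"rz":0,"gripper":-0.2},
    {"dx":0,"dy":0,"dz":0,"rx":0,"ry":0,"rz":0,"gripper":-0.2},
    {"dx":0,"dy":0,"dz":-20,"rx":0,"ry":0,"rz":0,"gripper":-0.2},
    {"dx":0,"dy":0,"dz":-50,"rx":0,"ry":0,"rz":0,"gripper":-0.2},
    {"dx":0,"dy":0,"dz":-50,"rx":0,"ry":0,"rz":0,"gripper":-0.2},
    {"dx":10,"dy":-50,"dz":-20,"rx":0,"ry":0,"rz":0,"gripper":-0.2},
    {"dx":10,"dy":-50,"dz":0,"rx":0,"ry":0,"rz":0,"gripper":-0.2},
    {"dx":0,"dy":0,"dz":0,"rx":0,"ry":0,"rz":0,"gripper":-0.2},
    {"dx":0,"dy":0,"dz":0,"rx":0,"ry":0,"rz":0,"gripper":-0.2}
  ]
}}

```text
clock: 15.98
tcp_pos: [0.5427, 0.1808, 0.204]
orientation: [1.824, 2.557, 0.004]
contact_force: [-0.4, 0.0, -0.2]
grip_width: 0.034
gripper_force: 0.0
```

```bash
python3 - <<'E'
from h import *
c,im=grab('wrist','w6.png')
np.savez('w6.npz',K=c[0],R=c[1],t=c[2])
cv2.imwrite('pics/w6b.png',cv2.resize(im,(800,600),interpolation=cv2.INTER_CUBIC))
E
python3 s.py
```

```text
16.025 tcp [14.8 -6.8] 203.7 tilt 0.0026 yaw 0.3313 F [0.9 0.4] -0.5435637019517103
tongue x,z -45.12450396409972 150.555493125742 boardy -6.024591769258313
```

View pics/w6b.png

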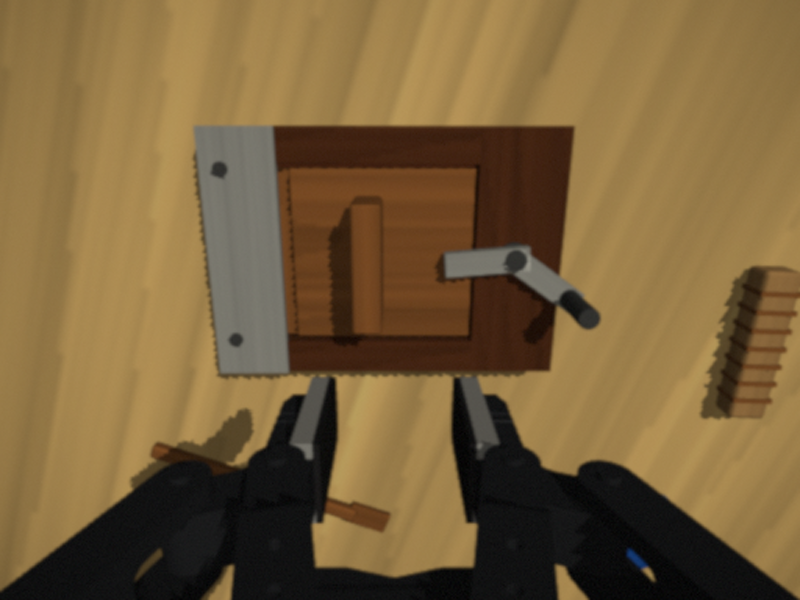

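The board is still seated and the latch nose is over its edge, but slightly skewed: tip centre (445,266), pivot (516,260), pin top (590,318). I'll compute the angle.

```bash
python3 - <<'E'
from h import *
d=np.load('w6.npz');c=(d['K'],d['R'],d['t']);k=.64
C=np.array([.527,.1825]);y=.328;M=np.array([[np.cos(y),np.sin(y)],[-np.sin(y),np.cos(y)]])
f=lambda q,z:(toplane(c,np.array(q,float)*k,z)[:,:2]-C)@M.T*1000
T=f([[590,318]],.065)[0];E=f([[443,253],[529,246],[446,279]],.031);print(T,E)
for V in(f([[516,260]],.033)[0],np.array([84,0])):
    w=T-V;print(V,np.arctan2(w[1],w[0])+.7)
v=E[0]-E[1];print('nose edge',np.arctan2(-v[1],-v[0]))
o=r.get_obs();R=cv2.Rodrigues(np.array(o['orientation']))[0]
E
```

```text
[116.1529271 -21.8925377] [[ 42.54332833   4.2344215 ]
 [ 90.47419252   8.37510422]
 [ 44.73714593 -10.91706074]]
[83.32696464  0.81240131] 0.09488230946299114
[84  0] 0.10221646785712801
nose edge 0.08617470250884901
```

{"name": "step_arm", "arguments": {
  "moves": [
    {"dx":4,"dy":33,"dz":0,"rx":0,"ry":0,"rz":0,"gripper":-1},
    {"dx":4,"dy":33,"dz":0,"rx":0,"ry":0,"rz":0,"gripper":-1},
    {"dx":4,"dy":33,"dz":0,"rx":0,"ry":0,"rz":0,"gripper":-1},
    {"dx":0,"dy":0,"dz":40,"rx":0,"ry":0,"rz":0,"gripper":-1},
    {"dx":0,"dy":0,"dz":50,"rx":0,"ry":0,"rz":0,"gripper":-1},
    {"dx":0,"dy":0,"dz":35,"rx":0,"ry":0,"rz":0,"gripper":-1},
    {"dx":0,"dy":0,"dz":14,"rx":0,"ry":0,"rz":0,"gripper":-1},
    {"dx":0,"dy":0,"dz":0,"rx":0,"ry":0,"rz":0,"gripper":-1},
    {"dx":0,"dy":0,"dz":0,"rx":0,"ry":0,"rz":0,"gripper":-1}
  ]
}}

```text
clock: 17.15
tcp_pos: [0.6331, 0.2241, 0.0652]
orientation: [1.824, 2.556, 0.004]
contact_force: [0.0, -1.0, 0.8]
grip_width: -0.0001
gripper_force: 0.0
```

{"name": "step_arm", "arguments": {
  "moves": [
    {"dx":-5,"dy":0,"dz":0,"rx":0,"ry":0,"rz":0,"gripper":-1},
    {"dx":-5,"dy":0,"dz":0,"rx":0,"ry":0,"rz":0,"gripper":-1},
    {"dx":-3,"dy":0,"dz":0,"rx":0,"ry":0,"rz":0,"gripper":-1},
    {"dx":-3,"dy":0,"dz":0,"rx":0,"ry":0,"rz":0,"gripper":-1},
    {"dx":0,"dy":0,"dz":0,"rx":0,"ry":0,"rz":0,"gripper":-1}
  ]
}}

```text
clock: 17.77
tcp_pos: [0.6361, 0.2103, 0.0636]
orientation: [-1.822, -2.556, -0.001]
contact_force: [-2.8, 3.9, 3.5]
grip_width: 0.0
gripper_force: 2.3
```

```bash
python3 s.py
```

```text
17.775 tcp [112.3  -8.8] 63.6 tilt -0.0005 yaw 0.3322 F [-1.4  4.6] 3.461252390123833
tongue x,z 52.241460964369296 10.656973102587699 boardy -8.00936103336687
```

{"name": "step_arm", "arguments": {
  "moves": [
    {"dx":-2,"dy":0,"dz":0,"rx":0,"ry":0,"rz":0,"gripper":-1},
    {"dx":-2,"dy":0,"dz":0,"rx":0,"ry":0,"rz":0,"gripper":-1},
    {"dx":0,"dy":0,"dz":0,"rx":0,"ry":0,"rz":0,"gripper":-1},
    {"dx":0,"dy":0,"dz":0,"rx":0,"ry":0,"rz":0,"gripper":-1}
  ]
}}

```text
clock: 18.27
tcp_pos: [0.6362, 0.21, 0.0636]
orientation: [-1.817, -2.556, -0.004]
contact_force: [-6.8, 10.3, 4.9]
grip_width: -0.0001
gripper_force: 5.7
```

```bash
python3 s.py
```

```text
18.275 tcp [112.3  -9.2] 63.6 tilt -0.0011 yaw 0.3347 F [-3.1 11.9] 4.880460697988712
tongue x,z 52.21714221699991 10.666359752243075 boardy -8.355155395856924
```

The pin is against its stop: 12 N with no further travel. I'll back off, rise and check.

{"name": "step_arm", "arguments": {
  "moves": [
    {"dx":8,"dy":0,"dz":0,"rx":0,"ry":0,"rz":0,"gripper":-1},
    {"dx":8,"dy":0,"dz":0,"rx":0,"ry":0,"rz":0,"gripper":-1},
    {"dx":0,"dy":0,"dz":-20,"rx":0,"ry":0,"rz":0,"gripper":-1},
    {"dx":0,"dy":0,"dz":-50,"rx":0,"ry":0,"rz":0,"gripper":-1},
    {"dx":0,"dy":0,"dz":-50,"rx":0,"ry":0,"rz":0,"gripper":-1},
    {"dx":-5,"dy":-50,"dz":-20,"rx":0,"ry":0,"rz":0,"gripper":-1},
    {"dx":-5,"dy":-50,"dz":0,"rx":0,"ry":0,"rz":0,"gripper":-1},
    {"dx":0,"dy":0,"dz":0,"rx":0,"ry":0,"rz":0,"gripper":-1},
    {"dx":0,"dy":0,"dz":0,"rx":0,"ry":0,"rz":0,"gripper":-1}
  ]
}}

```text
clock: 19.4
tcp_pos: [0.5426, 0.1782, 0.2048]
orientation: [1.825, 2.556, 0.004]
contact_force: [0.1, 0.4, -0.5]
grip_width: 0.0002
gripper_force: 0.0
```

```bash
python3 - <<'E'
from h import *
c,im=grab('wrist','w7.png')
np.savez('w7.npz',K=c[0],R=c[1],t=c[2])
cv2.imwrite('pics/w7b.png',cv2.resize(im,(800,600),interpolation=cv2.INTER_CUBIC))
E
python3 s.py
```

```text
19.45 tcp [13.8 -9. ] 204.5 tilt 0.0024 yaw 0.3309 F [-0.3  0.6] -0.6819113068575083
tongue x,z -46.10971735835814 151.39688120290788 boardy -8.173712097430414
```

View pics/w7b.png

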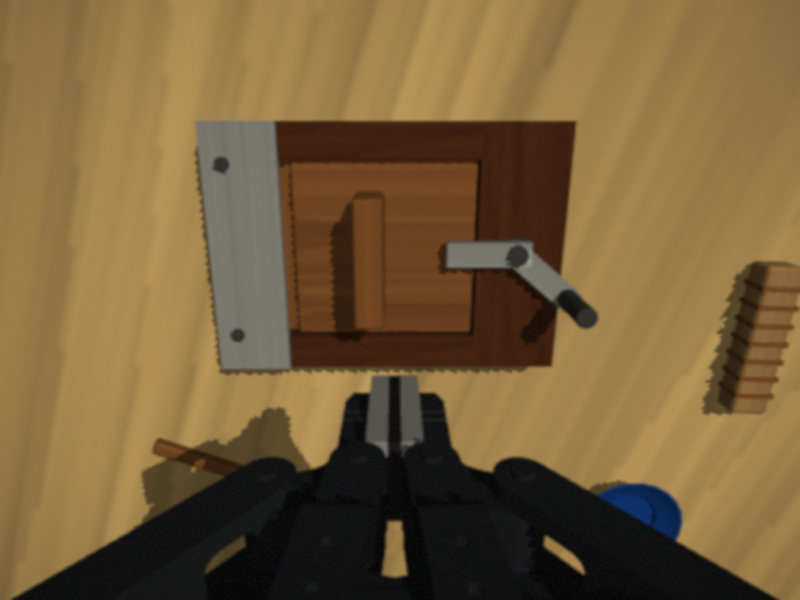

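The nose edge is now square to the press ((446,243)-(532,241)), the board is seated and the gripper is clear of everything.

```bash
python3 -c "
from bench import r
print(r.hand_in())"
```

```text
the job is handed in; nothing more can be done
None
```

I handed the job in at about 19.5 s: the board is flat in the pocket with its tongue under the lip, the latch is closed to its stop over it, and the gripper is clear of everything; the hand-in returned no verdict.

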